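# Set the tube guide's thumbscrew to sliding clearance

### The job

Lift the half-finished lamp off the tube jig, out of the thumbscrew's way, and stand it upright, flat on the floor of the plywood tray, and let go of it. Then turn the jig's thumbscrew clockwise until it is fully seated and stops, and back it off (anticlockwise) a quarter turn so the copper tube can just slide. Finish still gripping the thumbscrew there, holding it steady so a colleague can tighten the lock nut; do not knock over the lamp or disturb the other things on the table.

Things in the scene. Friction and masses are not known exactly. Their poses are not given: they have to be found in the camera images.
- jig: Tube guide jig, fixed: pale wooden board 240 (x) x 130 (y) x 18 mm; at its centre an aluminium guide block 44 (x) x 60 (y) mm, top 52 mm above the table, with a 24 mm lock nut, 5 mm high, on it; a 10 mm copper tube, 170 mm long, runs through the block along y. Origin: centre of the board's underside. It stands left or right, the tray on the other side.
- screw_grip (a point): Grip point on the thumbscrew's vertical axis at mid-height of its wing, 79 mm above the table, right above the jig's origin; its axes are the jig's and do not turn with the screw. Plain steel thumbscrew: flat upright wing 34 mm long, 10 mm thick, 26 mm tall (66 to 92 mm above the table) over a 20 mm round collar. Grip the broad faces from above.
- screw (a joint): Thumbscrew angle, rad: 0 = fully seated (hard stop), growing anticlockwise seen from above as it is backed off; clockwise tightens. At 0 the wing's long side lies along the jig's x (square to the copper tube), at q it is turned q anticlockwise from that. Starts at 0.9 to 2.6; upper limit 6. Steady friction 0.06 N m: stays where it is left. Does not rise or sink.
- lamp: Half-finished lamp, loose, about 0.28 kg, standing on the jig's board at its -x side, about 75 mm from the thumbscrew: brown wooden base 60 (x) x 80 (y) x 20 mm, 12 mm copper stem, and on top a white porcelain lamp holder, round, 30 mm across, from 108 to 153 mm above the lamp's underside. Origin: centre of the underside, z up.
- lamp_holder (a point): Point on the lamp's axis in the white lamp holder, 130 mm above the lamp's underside: where to grip from above.
- tray: Shallow open plywood tray, fixed: 260 (x) x 180 (y) x 22 mm outside, walls and floor 5 mm. Origin: centre of its underside. A drilled wooden blank lies towards its +x end; the rest, from the -x wall to 50 mm past the middle, is free.
- ferrule: Bystander, loose: brass ring 22 mm across, 14 mm high, lying on the jig's board towards its +x end. Origin: centre of underside.
- blank: Bystander, loose: pale drilled wooden blank 50 x 70 x 20 mm lying in the tray, about 85 mm to the +x side of its middle. Origin: centre of underside.
- glue: Bystander, loose: white glue bottle 40 mm across, 120 mm high, upright behind the middle of the work area. Origin: centre of underside.
- socket: Bystander, loose: white porcelain lamp socket 38 mm across, 45 mm high, upright between jig and tray. Origin: centre of underside.
- driver: Bystander, loose: screwdriver with green handle, about 200 mm long, lying behind on the left. Origin: underside.
- pliers: Bystander, loose: yellow-handled pliers about 165 mm long, 14 mm high, lying behind on the right. Origin: underside near the pivot.
- base2: Bystander, loose: pale wooden lamp base 80 x 100 x 22 mm with a black socket on it, 68 mm high in all, on the far left. Origin: centre of underside.
- cup: Bystander, loose: white plastic cup 68 mm across, 80 mm high, on the far right. Origin: centre of underside.
Mind the look-alikes: they are no part of the job. Leave any blue, pink or yellow look-alike of the lamp alone.

How it is judged:
On the way, in this order (a step that is already met when the one before it is completed fails the run):
1. the lamp stands upright on the tray's floor, at rest and let go (x of lamp in the frame of tray between -0.125 and 0.125 m and y of lamp in the frame of tray between -0.085 and 0.085 m and height (world z) of lamp below 0.009 m and angle between lamp's own z axis and vertical below 0.08 rad and linear speed of lamp below 0.03 m/s and contact force between the fingers and lamp below 0.1 N), for 0.2 s.
2. the thumbscrew is turned clockwise until fully seated (value of joint screw below 0.06 rad), for 0.1 s.
At the end, for the whole second after the job is handed in: The thumbscrew stands still a quarter turn back from its seat (1.57 rad, within 0.26 rad, about 15 degrees), gripped by the fingers (more than 2 N, TCP within 30 mm of the grip point), and the lamp stands upright (within 0.08 rad), let go and at rest on the floor of the tray (all of step 1 and value of joint screw between 1.311 and 1.831 rad and velocity of joint screw between -0.05 and 0.05 rad/s and contact force between the fingers and screw above 2 N and distance between the grasp point and screw_grip below 0.03 m); the arm keeps its last pose, push and grip.
It fails at once if the lamp is knocked over (angle between lamp's own z axis and vertical above 0.7 rad).
It fails at once if a bystander is moved more than 30 mm (distance of any of ferrule, blank, glue, socket, driver, pliers, base2, cup from where it was at the start of the episode above 0.03 m).
It also fails if it takes over 72 s, if anything falls off the work surface, if the arm or the gripper's body presses on something with over 40 N, if the wrist force passes 120 N, or if a joint passes its speed limit or range.

### The arm

A 6-joint arm with a two-finger parallel gripper is mounted at the origin on the work surface. World frame = base frame: x ahead of the robot, y to its left, z up, the work surface at z = 0. Lengths are in m, angles in rad, forces in N, time in s.
With the tool pointing down it reaches from about 0.35 to 0.875 m from the base axis. Payload 4.2 kg.
Tool frame: the origin (TCP) lies between the finger pads, 19 mm behind the fingertips; this is the grasp point; z points along the fingers, y is the line along which they close (so a half turn about z gives the same grasp; the last joint's range is limited). The gripper opens to 85 mm and grips with 20 to 120 N. Pads are 22 mm wide; open, the fingers measure 114 mm over their backs; the gripper's body (76 mm by 85 mm) begins 54 mm behind the grasp point. The pads swing forward as they close: fully open they stand 13 mm farther back than shut.
Start: joints at [1.581, 0.385, 0.008, 0, -1.194, -0.259], TCP at [0.154, 0.606, 0.25] pointing down, gripper open.
Joint ranges: [-3.14, 3.14], [-1.21, 2.06], [-1.07, 1.41], [-3.16, 2.05], [-2.99, -0.16], [-3.1, 3.1]. Speed limits (rad/s): [2.79, 2.79, 3.14, 3.14, 3.14, 3.14].

### API

Orientations are given as a unit quaternion [x, y, z, w].
In Python, from workcell import arm gives the robot as it stands.
- The arm moves only by the tool drive_tool, never from a script. Its argument "targets" is a list of rows, each a list of 3 entries, a list of its own where there are three numbers: the shift along the tool's x, y, z in cm, then the turn about the tool's z in rad, then the finger opening in cm, from 0 to 8.54. A call has exactly 5 rows; each row is the pose to reach, as a shift and turn from the pose commanded when the call began, along the tool's axes at that moment; what a row does not reach only later rows make up. A row lasts 1/8 s, in which the tool goes at most 62.5 mm and 10.7 degrees, less where a joint would pass 70% of its speed; a pose out of reach is approached as far as the arm can. A call with a gripper value outside its range is refused whole. The fingers move at their own pace and stop on an object; the grip force is fixed at half the most. Time passes only in rows, so rows that repeat a pose let the fingers close, or fill a call up. It gives the time, the measured TCP pose, the force, the opening and the grip force at its end, in the units of the state.
- arm.state(): the state, without advancing time (a new reading comes with each control period).
- arm.get_image(name): name is "scene" or "top" or "wrist"; returns a dict with "image" (480x640x3 uint8, blue, green, red), "depth" (480x640 float32, m along the optical axis (not along the pixel's ray), 0 where there is no reading), "fx", "fy", "cx", "cy" (pixels), "R" (3x3) and "t" (3): a world point X has camera coordinates R X + t; the wrist camera has in their place "mount" (4x4, takes a point from camera to tool coordinates, whose origin is the TCP and whose axes are the flange's). Camera axes: x right, y down, z forward; pixel columns grow to the right and rows downward; lengths in m; the calibration is good to about 2 mm. The wrist camera is an equidistant fisheye: a pixel r from the principal point sees the ray r / f radians off the axis. A picture is of the moment at which its call begins: read the wrist's pose just before it.
- arm.finish_job(): hands the job in; it is judged then, once.
The state is a dict: "clock": time; "qpos": joint angles; "dq": joint speeds; "effort": joint torques, N m; "tcp_pos": TCP position; "eef_rot": TCP orientation; "contact_force": force on the tool from outside, world axes, zero at the start; "wrist_torque": the same for the moment, N m; "finger_gap": finger opening in m; "grasp_force": force on a finger pad.
Only numpy, scipy, OpenCV 4.12 (cv2) and the standard library are available. Lean on these libraries where they do the work, as an engineer would, in place of code of your own. Each camera call takes 0.05 s, during which the arm holds its last target. There are 200 camera calls.

## Working session

There is one attempt and no reset: what is moved stays moved. The work goes in short steps, Python scripts to look and compute and a tool call to move; the robot and the scene stay as the last step left them, time stands still between calls to the robot, and variables do not carry over. Pictures are saved under pics/ and viewed, at most 10 in all, crops included, and the job is handed in when it is done.

Besides the shell and the picture viewer there is one more tool, called after "Request:" by a JSON object that holds its "name" and its "arguments". drive_tool: Moves the arm, as the interface text tells. Its arguments: {"type":"object","properties":{"targets":{"type":"array"}},"required":["targets"]}

```bash
mkdir -p pics; ls; cat > h.py <<'E'
import numpy as np,cv2
from workcell import arm
def world(im,u,v):
    """pixels+depth -> world"""
    d=im["depth"][v,u]; c=np.stack([(u-im["cx"])/im["fx"]*d,(v-im["cy"])/im["fy"]*d,d],-1)
    return (c-np.array(im["t"]))@np.array(im["R"])
def ray(im,u,v,z):
    R=np.array(im["R"]);t=np.array(im["t"]);o=-R.T@t
    d=R.T@np.array([(u-im["cx"])/im["fx"],(v-im["cy"])/im["fy"],1]);return o+d*(z-o[2])/d[2]
E
python3 - <<'E'
from h import *
import pickle
s=arm.state();print(s)
a=arm.get_image("top");b=arm.get_image("scene")
pickle.dump((a,b),open("i.pkl","wb"))
for n,i in(("top",a),("scene",b)):
    cv2.imwrite(f"pics/{n}.png",i["image"]);R=np.array(i["R"]);print(n,i["fx"],-R.T@np.array(i["t"]),R.round(3).tolist(),(i["depth"]>0).mean())
E
```

```text
pics
{'clock': 0.0, 'qpos': array([ 1.58062046e+00,  3.85581766e-01,  6.61291020e-03, -5.12111283e-04,
       -1.19404111e+00, -2.58614550e-01]), 'dq': array([-0.00101132,  0.0009867 ,  0.0011613 , -0.00013017,  0.00043162,
       -0.00095537]), 'effort': array([ 2.73565211e-04, -3.92292523e+01,  1.88403028e+01,  4.18639183e+00,
       -4.61872376e-03, -2.00972615e-06]), 'tcp_pos': array([0.15372886, 0.60522133, 0.24889935]), 'eef_rot': array([ 9.92260526e-01, -1.24168298e-01, -8.77408083e-05,  1.12871292e-03]), 'contact_force': array([ 0.47997547, -0.16379424, -0.59469578]), 'wrist_torque': array([0.01518744, 0.03562224, 0.01965787]), 'grasp_force': 0.0, 'finger_gap': 0.08546931443912409}
top 549.1706001901455 [0.24601768 0.01353045 1.73064106] [[-0.014, -1.0, -0.005], [-0.983, 0.015, -0.183], [0.183, 0.003, -0.983]] 0.9959798177083333
scene 508.9013426833191 [1.20364531 0.24011662 1.0727267 ] [[-0.362, 0.932, 0.01], [0.753, 0.299, -0.586], [-0.549, -0.205, -0.81]] 0.995986328125
```

```bash
sleep 1; ls pics
```

```text
scene.png
top.png
```

View pics/top.png

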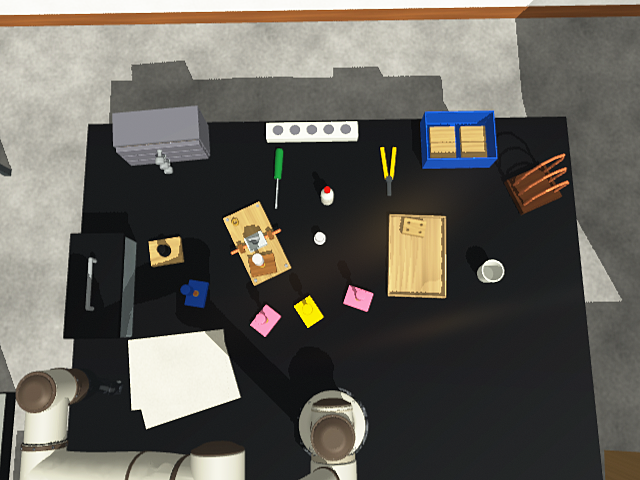

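View pics/scene.png

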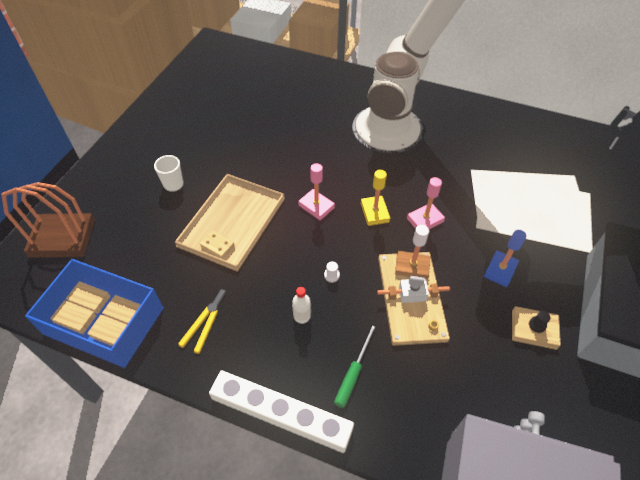

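The top view shows the jig at (257,243), with the lamp's white holder at (258,260) and the ferrule at (235,221), so jig +x points away from the robot. The tray is at (417,256) with the blank at its far end, and pink and yellow look-alikes stand at (265,320), (308,311) and (358,298). In the scene view the lamp's holder is at (421,237), the thumbscrew at (415,285), and the tray at (231,222).

```bash
cat > m.py <<'E'
from h import *
import pickle
a,b=pickle.load(open("i.pkl","rb"))
def cloud(im,box):
    u0,v0,u1,v1=box;v,u=np.mgrid[v0:v1,u0:u1]
    u=u.ravel();v=v.ravel();return world(im,u,v),cv2.cvtColor(im["image"],cv2.COLOR_BGR2HSV)[v,u],u,v
def rect(P):
    r=cv2.minAreaRect((P[:,:2]*1000).astype(np.float32));return np.round(r[0],1),np.round(r[1],1),r[2],len(P)
for n,im,jb,tb in(("top",a,(205,190,305,295),(375,200,460,310)),("scene",b,(370,215,460,355),(170,165,295,275))):
    P,h,u,v=cloud(im,jb);z=P[:,2]
    print(n,"board",rect(P[(abs(z-.018)<.005)&(h[:,1]>60)]),np.median(z[(abs(z-.018)<.006)]))
    w=(z>.135)&(h[:,1]<70); print(" holder",P[w].mean(0),P[w].min(0),P[w].max(0),np.percentile(z[w],95),"px",u[w].mean(),v[w].mean(),w.sum())
    k=(z>.064)&(z<.1)&(h[:,1]<70);print(" wing",rect(P[k]) if k.sum()>3 else 0,P[k].mean(0),np.percentile(z[k],95))
    k=(z>.086)&(z<.1)&(h[:,1]<70);print(" wingtop",rect(P[k]) if k.sum()>3 else 0,P[k].mean(0),u[k].mean(),v[k].mean())
    k=(z>.03)&(z<.058)&(h[:,1]<70);print(" block",rect(P[k]) if k.sum()>3 else 0)
    P,h,u,v=cloud(im,tb);z=P[:,2]
    print(" tray",rect(P[(z>.003)&(z<.03)&(h[:,1]>50)]),"rim",rect(P[(z>.018)&(z<.03)]),"floor z",np.median(z[(z>.001)&(z<.012)]))
h1=[ (a,258,260),(b,421,237)]
for (im,lo,hi,box) in((a,0,0,(205,190,305,295)),(b,0,0,(370,215,460,355))):
    x0,y0,x1,y1=box;c=im["image"][y0:y1,x0:x1];s=7
    cv2.imwrite(f"pics/c{x0}.png",cv2.resize(c,None,fx=5.5 if x0==205 else 4.2,fy=5.5 if x0==205 else 4.2,interpolation=cv2.INTER_CUBIC))
E
python3 m.py
```

```text
top board (array([527.3, 295. ]), array([241. , 275.6]), 25.05649757385254, 1525) 0.018375653964719428
 holder [0.4183719  0.15391245 0.59189857] [0.24601768 0.01353045 0.1359073 ] [0.49871423 0.22198011 1.73064106] 1.7306410559394572 px 254.70714285714286 256.9142857142857 140
 wing (array([555.9, 228.7]), array([14.2, 32.6]), 10.143806457519531, 59) [0.55617209 0.22883456 0.08461902] 0.09511289375191201
 wingtop (array([557.7, 229.4]), array([10.2, 31.8]), 14.206304550170898, 31) [0.55787227 0.22923875 0.0924798 ] 253.03225806451613 238.6451612903226
 block (array([523.1, 202.2]), array([144.3,  63.2]), 36.83143615722656, 214)
 tray (array([ 535.7, -267.3]), array([238.8, 321. ]), 88.00641632080078, 4201) rim (array([ 510.3, -276.7]), array([180.2, 261. ]), 86.94918060302734, 666) floor z 0.005055598373258652
scene board (array([497.2, 219. ]), array([365.9, 197.9]), 22.053909301757812, 3160) 0.017178209619353384
 holder [0.54865759 0.20940278 0.2354898 ] [0.46884147 0.19158411 0.135067  ] [1.20364531 0.24011662 1.0727267 ] 1.072726703293084 px 420.16141732283467 238.32677165354332 254
 wing (array([560. , 227.7]), array([15.3, 32.8]), 23.380399703979492, 141) [0.56096811 0.22786605 0.08157551] 0.09358193645727125
 wingtop (array([558.5, 227.2]), array([11.3, 31.8]), 13.799816131591797, 65) [0.55944134 0.22766997 0.09001277] 416.3076923076923 278.16923076923075
 block (array([557.8, 229.5]), array([47.6, 64.6]), 26.70876693725586, 414)
 tray (array([ 499.5, -264.7]), array([341.3, 283.6]), 15.975266456604004, 4592) rim (array([ 506.2, -348.4]), array([323.8, 262.8]), 87.24510955810547, 1060) floor z 0.0037289476617560404
```

```bash
cat > m2.py <<'E'
from m import *
print("----")
H=[]
for n,im,jb in(("top",a,(205,190,305,295)),("scene",b,(370,215,460,355))):
    P,h,u,v=cloud(im,jb);z=P[:,2];ok=im["depth"][v,u]>0
    w=ok&(z>.12)&(z<.2)&(h[:,1]<70); print(n,"holder",P[w].mean(0),P[w].min(0),P[w].max(0),"px",u[w].mean(),v[w].mean(),w.sum())
    t=w&(z>.165);print(" top face",P[t].mean(0) if t.any() else 0,t.sum(), "rect",rect(P[t]) if t.sum()>3 else 0,u[t].mean(),v[t].mean())
    H.append((im,u[t].mean(),v[t].mean()))
    k=ok&(abs(z-.018)<.004)&(h[:,1]>60)&(h[:,2]>90);Q=P[k]
    m=np.zeros((500,500),np.uint8);xy=((Q[:,:2]-[.31,-.02])*1000).astype(int);g=(xy>=0).all(1)&(xy<500).all(1);m[xy[g,1],xy[g,0]]=255
    m=cv2.morphologyEx(m,cv2.MORPH_CLOSE,np.ones((9,9)));c=max(cv2.findContours(m,0,2)[0],key=cv2.contourArea);r=cv2.minAreaRect(c);print(" board",np.array(r[0])+[310,-20],r[1:])
    k=ok&(z>.03)&(z<.045)&(h[:,1]>90);k&=np.hypot(*(P[:,:2]-P[w].mean(0)[:2]).T)<.06;print(" base",rect(P[k]) if k.sum()>3 else 0)
# two-ray triangulation of top-face centres
A=[];B=[]
for im,u,v in H:
    R=np.array(im["R"]);o=-R.T@np.array(im["t"]);d=R.T@np.array([(u-im["cx"])/im["fx"],(v-im["cy"])/im["fy"],1]);d/=np.linalg.norm(d);M=np.eye(3)-np.outer(d,d);A.append(M);B.append(M@o)
X=np.linalg.solve(sum(A),sum(B));print("tri",X)
# all other tall things
for n,im in(("top",a),("scene",b)):
    v,u=np.mgrid[0:480,0:640];P=world(im,u.ravel(),v.ravel());z=P[:,2]
    m=((z>.1)&(z<.18)&(P[:,0]>.3)&(P[:,0]<.75)&(abs(P[:,1])<.42)&(im["depth"].ravel()>0)).reshape(480,640).astype(np.uint8)
    N,L,S,C=cv2.connectedComponentsWithStats(m)
    print(n,[(P[(L==i).ravel()].mean(0).round(3).tolist(),int(S[i,4])) for i in range(1,N) if S[i,4]>8])
E
python3 m2.py | sed -n '/----/,$p'
```

```text
----
top holder [0.48251155 0.20595103 0.16662954] [0.46849107 0.19259355 0.13082952] [0.49871423 0.22198011 0.1775571 ] px 257.53333333333336 259.46666666666664 105
 top face [0.48447079 0.20751324 0.17141088] 80 rect (array([485.4, 207.7]), array([26.8, 26.3]), 44.8027229309082, 80) 256.8 258.5625
 board [617.30102539 256.16448975] ((108.36306762695312, 128.3408203125), 25.641006469726562)
 base (array([491.8, 209.4]), array([76.2, 80. ]), 10.37088680267334, 364)
scene holder [0.49006307 0.20685921 0.15708341] [0.46884147 0.19158411 0.12546593] [0.50059469 0.22134828 0.17429521] px 420.1660231660232 234.91505791505793 259
 top face [0.48504266 0.20654501 0.16954116] 121 rect (array([484. , 206.8]), array([27.9, 29.4]), 69.27222442626953, 121) 421.5206611570248 229.9090909090909
 board [609.78643799 251.38299561] ((125.81511688232422, 130.576904296875), 24.904767990112305)
 base (array([484.2, 206.4]), array([63.2, 80.6]), 10.011828422546387, 663)
tri [0.48485465 0.20714965 0.16946046]
top [([0.699, 0.004, 0.12], 38), ([0.482, 0.206, 0.166], 109), ([0.399, 0.41, 0.143], 92), ([0.377, -0.087, 0.15], 97), ([0.339, 0.066, 0.152], 90), ([0.314, 0.198, 0.149], 100)]
scene [([0.384, -0.088, 0.138], 216), ([0.345, 0.066, 0.138], 221), ([0.32, 0.199, 0.138], 223), ([0.49, 0.207, 0.154], 276), ([0.406, 0.41, 0.139], 205), ([0.702, 0.003, 0.116], 85)]
```

Request:
{"name": "drive_tool", "arguments": {"targets": [[[4.8, 3.5, 0], 0, 8.5], [[9.6, 7.0, 0], 0, 8.5], [[14.4, 10.5, 0], 0, 8.5], [[19.2, 14.0, 0], 0, 8.5], [[24.0, 17.5, 0], 0, 8.5]]}}

```text
clock: 0.72
tcp_pos: [0.3441, 0.3753, 0.2498]
eef_rot: [0.992, -0.124, -0.0, 0.0]
contact_force: [0.4, 0.8, -0.1]
finger_gap: 0.0851
grasp_force: 0.0
```

Request:
{"name": "drive_tool", "arguments": {"targets": [[[4.8, 3.5, 0], 0, 8.5], [[9.6, 7.0, 0], 0, 8.5], [[14.0, 10.1, 0], 0, 8.5], [[17.9, 12.9, 0], 0, 8.5], [[17.9, 12.9, 0], 0, 8.5]]}}

```text
clock: 1.35
tcp_pos: [0.4863, 0.2055, 0.2493]
eef_rot: [0.992, -0.127, -0.001, 0.001]
contact_force: [-0.5, 0.3, -0.9]
finger_gap: 0.085
grasp_force: 0.0
```

```bash
python3 - <<'E'
from h import *
s=arm.state();print(s["clock"],s["tcp_pos"],s["eef_rot"])
w=arm.get_image("wrist");cv2.imwrite("pics/w1.png",w["image"])
x=np.array(s["tcp_pos"]);
from scipy.spatial.transform import Rotation as Ro
R=Ro.from_quat(s["eef_rot"]).as_matrix();M=np.array(w["mount"]);print(M.round(3))
hsv=cv2.cvtColor(w["image"],cv2.COLOR_BGR2HSV)
v,u=np.mgrid[0:480,0:640];dx=u-w["cx"];dy=v-w["cy"];r=np.hypot(dx,dy)+1e-9;th=r/w["fx"]
d=w["depth"];t=np.tan(np.minimum(th,1.5));C=np.stack([dx/r*t*d,dy/r*t*d,d],-1)
P=(C@M[:3,:3].T+M[:3,3])@R.T+x
z=P[...,2];near=np.hypot(P[...,0]-.4845,P[...,1]-.207)<.03
k=(d>0)&near&(z>.15)&(z<.2);print("lamp",P[k].mean(0),k.sum())
k=k&(z>np.percentile(z[k],60) -.004);print(P[k].mean(0))
k=(d>0)&(hsv[...,1]<70)&(np.hypot(P[...,0]-.5585,P[...,1]-.228)<.03)&(z>.087)&(z<.1);print("wing",k.sum(),cv2.minAreaRect((P[k][:,:2]*1000).astype(np.float32)) if k.sum()>5 else 0)
E
```

```text
1.35 [0.48625488 0.20549096 0.24929673] [ 9.91958212e-01 -1.26563670e-01 -5.12104585e-04  5.29623935e-04]
[[ 0.001 -0.961 -0.276  0.069]
 [ 1.     0.001 -0.    -0.   ]
 [ 0.001 -0.276  0.961 -0.124]
 [ 0.     0.     0.     1.   ]]
lamp [0.48635332 0.20799454 0.1689489 ] 2245
[0.48486109 0.20843563 0.17066594]
wing 568 ((557.8654174804688, 230.0366973876953), (10.62739086151123, 34.29376220703125), 13.4832124710083)
```

Request:
{"name": "drive_tool", "arguments": {"targets": [[[-0.2, -0.2, 2.5], 0, 8.5], [[-0.2, -0.2, 5.0], 0, 8.5], [[-0.2, -0.2, 7.5], 0, 8.5], [[-0.2, -0.2, 9.5], 0, 8.5], [[-0.2, -0.2, 10.2], 0, 8.5]]}}

```text
clock: 2.02
tcp_pos: [0.4824, 0.2108, 0.1468]
eef_rot: [0.992, -0.123, -0.001, 0.001]
contact_force: [-0.7, -0.1, 0.5]
finger_gap: 0.085
grasp_force: 0.0
```

Request:
{"name": "drive_tool", "arguments": {"targets": [[[0, 0, 0], 0, 5], [[0, 0, 0], 0, 3.2], [[0, 0, 0], 0, 2], [[0, 0, 0], 0, 2], [[0, 0, 0], 0, 2]]}}

```text
clock: 2.65
tcp_pos: [0.4839, 0.2102, 0.1488]
eef_rot: [0.992, -0.124, 0.0, -0.0]
contact_force: [-1.4, -1.3, 5.0]
finger_gap: 0.0288
grasp_force: 58.7
```

Request:
{"name": "drive_tool", "arguments": {"targets": [[[0, 0, -2], 0, 2], [[0, 0, -6], 0, 2], [[0, 0, -10], 0, 2], [[0, 0, -14], 0, 2], [[0, 0, -17], 0, 2]]}}

```text
clock: 3.28
tcp_pos: [0.4834, 0.2105, 0.3188]
eef_rot: [0.992, -0.124, -0.0, -0.001]
contact_force: [0.0, -0.8, -3.7]
finger_gap: 0.0287
grasp_force: 59.7
```

```bash
python3 - <<'E'
from h import *
s=arm.state();print(s["clock"],s["tcp_pos"],s["eef_rot"],s["qpos"].round(2),s["grasp_force"])
from scipy.spatial.transform import Rotation as Ro
R=Ro.from_quat(s["eef_rot"]).as_matrix()
c=np.radians(-3);g=np.array([.509,-.2768])+np.array([[np.cos(c),-np.sin(c)],[np.sin(c),np.cos(c)]])@[-.042,0]
print(g,R.T@np.append(g-s["tcp_pos"][:2],0))
E
```

```text
3.275 [0.48341129 0.21051872 0.31880295] [ 9.92251847e-01 -1.24241506e-01 -1.85903529e-04 -5.35238172e-04] [ 0.72  0.17 -0.11 -0.   -1.28  0.6 ] 59.69658136367798
[ 0.46705756 -0.27460189] [ 0.10376128  0.47417588 -0.00053384]
```

Request:
{"name": "drive_tool", "arguments": {"targets": [[[0.6, 3, 0], 0, 2], [[1.8, 8, 0], 0, 2], [[2.9, 13, 0], 0, 2], [[4.0, 18, 0], 0, 2], [[5.0, 23, 0], 0, 2]]}}

```text
clock: 3.9
tcp_pos: [0.4747, -0.0261, 0.3169]
eef_rot: [0.992, -0.124, -0.001, -0.0]
contact_force: [0.4, 0.5, -2.1]
finger_gap: 0.0287
grasp_force: 59.8
```

Request:
{"name": "drive_tool", "arguments": {"targets": [[[1.1, 5, 0], 0, 2], [[2.2, 10, 0], 0, 2], [[3.3, 15, 0], 0, 2], [[4.4, 20, 0], 0, 2], [[5.2, 23, 0], 0, 2]]}}

```text
clock: 4.53
tcp_pos: [0.4685, -0.2623, 0.3165]
eef_rot: [0.992, -0.125, -0.001, -0.001]
contact_force: [-0.0, 0.8, -2.8]
finger_gap: 0.0288
grasp_force: 60.2
```

Request:
{"name": "drive_tool", "arguments": {"targets": [[[0.2, 1.4, 1], 0, 2], [[0.2, 1.4, 4], 0, 2], [[0.2, 1.4, 7], 0, 2], [[0.2, 1.4, 10], 0, 2], [[0.2, 1.4, 13], 0, 2]]}}

```text
clock: 5.15
tcp_pos: [0.4671, -0.2736, 0.1859]
eef_rot: [0.992, -0.124, -0.001, -0.001]
contact_force: [0.7, -0.6, -2.8]
finger_gap: 0.0288
grasp_force: 60.1
```

```bash
python3 - <<'E'
from h import *
s=arm.state();print(s["clock"],s["tcp_pos"],s["eef_rot"],s["contact_force"])
b=arm.get_image("scene");cv2.imwrite("pics/s2.png",b["image"][130:330,130:390].repeat(2,0).repeat(2,1))
v,u=np.mgrid[120:300,120:340];u=u.ravel();v=v.ravel();P=world(b,u,v);h=cv2.cvtColor(b["image"],cv2.COLOR_BGR2HSV)[v,u]
k=(np.hypot(P[:,0]-s["tcp_pos"][0],P[:,1]-s["tcp_pos"][1])<.065)&(P[:,2]>.035)&(P[:,2]<.1);print("base",k.sum(),np.percentile(P[k],[2,50,98],axis=0).round(4))
E
```

```text
5.15 [ 0.46711236 -0.27357678  0.18594392] [ 9.92295812e-01 -1.23887812e-01 -7.04796497e-04 -5.78171758e-04] [ 0.72926703 -0.56974409 -2.82788312]
base 677 [[ 0.4357 -0.3131  0.0577]
 [ 0.4749 -0.2709  0.0739]
 [ 0.5017 -0.2347  0.0867]]
```

Request:
{"name": "drive_tool", "arguments": {"targets": [[[0, 0, 1.5], 0, 2], [[0, 0, 3.0], 0, 2], [[0, 0, 4.0], 0, 2], [[0, 0, 4.4], 0, 2], [[0, 0, 4.7], 0, 2]]}}

```text
clock: 5.82
tcp_pos: [0.4681, -0.2748, 0.1412]
eef_rot: [0.992, -0.124, 0.0, 0.0]
contact_force: [0.0, 1.1, -2.6]
finger_gap: 0.0289
grasp_force: 60.1
```

Request:
{"name": "drive_tool", "arguments": {"targets": [[[0, 0, 0.1], 0, 2], [[0, 0, 0.2], 0, 2], [[0, 0, 0.3], 0, 2], [[0, 0, 0.3], 0, 2], [[0, 0, 0.3], 0, 2]]}}

```text
clock: 6.45
tcp_pos: [0.4678, -0.2747, 0.1381]
eef_rot: [0.992, -0.124, 0.0, 0.0]
contact_force: [-0.3, 0.4, -2.2]
finger_gap: 0.0289
grasp_force: 60.1
```

Request:
{"name": "drive_tool", "arguments": {"targets": [[[0, 0, 0.1], 0, 2], [[0, 0, 0.2], 0, 2], [[0, 0, 0.2], 0, 2], [[0, 0, 0.2], 0, 2], [[0, 0, 0.2], 0, 2]]}}

```text
clock: 7.08
tcp_pos: [0.4677, -0.2746, 0.136]
eef_rot: [0.992, -0.124, -0.0, -0.0]
contact_force: [0.8, 0.7, -2.5]
finger_gap: 0.0287
grasp_force: 60.3
```

Request:
{"name": "drive_tool", "arguments": {"targets": [[[0, 0, 0.1], 0, 2], [[0, 0, 0.1], 0, 2], [[0, 0, 0.15], 0, 2], [[0, 0, 0.15], 0, 2], [[0, 0, 0.15], 0, 2]]}}

```text
clock: 7.7
tcp_pos: [0.4682, -0.275, 0.1358]
eef_rot: [0.992, -0.124, 0.001, 0.0]
contact_force: [-2.5, -0.5, 5.3]
finger_gap: 0.0291
grasp_force: 60.8
```

Request:
{"name": "drive_tool", "arguments": {"targets": [[[0, 0, 0], 0, 3.2], [[0, 0, 0], 0, 4], [[0, 0, 0], 0, 6], [[0, 0, 0], 0, 8.5], [[0, 0, 0], 0, 8.5]]}}

```text
clock: 8.32
tcp_pos: [0.4678, -0.2746, 0.1344]
eef_rot: [0.992, -0.124, -0.0, -0.0]
contact_force: [0.4, 0.1, -0.7]
finger_gap: 0.0849
grasp_force: 0.0
```

Request:
{"name": "drive_tool", "arguments": {"targets": [[[0, 0, -1], 0, 8.5], [[0, 0, -4], 0, 8.5], [[0, 0, -8], 0, 8.5], [[0, 0, -12], 0, 8.5], [[0, 0, -15], 0, 8.5]]}}

```text
clock: 8.95
tcp_pos: [0.468, -0.2748, 0.2874]
eef_rot: [0.992, -0.124, 0.002, 0.0]
contact_force: [-0.3, -0.4, -0.4]
finger_gap: 0.0851
grasp_force: 0.0
```

```bash
cat > chk.py <<'E'
from h import *
def lamp():
    for n in("top","scene"):
        im=arm.get_image(n);v,u=np.mgrid[0:480,0:640];u=u.ravel();v=v.ravel();P=world(im,u,v);z=P[:,2]
        k=(np.hypot(P[:,0]-.468,P[:,1]+.275)<.05)&(z>.14)&(z<.175);t=k&(z>.153);f=(np.hypot(P[:,0]-.468,P[:,1]+.275)<.055)&(z>.02)&(z<.031)
        print(n,"lamp top",P[t].mean(0).round(4),np.percentile(z[t],[5,95]).round(4),"base",f.sum(),P[f].mean(0).round(4))
    return im
E
python3 - <<'E'
from chk import *
im=lamp();cv2.imwrite("pics/s3.png",cv2.resize(im["image"][100:350,150:470],None,fx=2,fy=2))
s=arm.state();print(s["clock"],s["tcp_pos"],s["eef_rot"],s["qpos"].round(2))
from scipy.spatial.transform import Rotation as Ro
R=Ro.from_quat(s["eef_rot"]).as_matrix();print(R.T@(np.array([.558,.229,.25])-s["tcp_pos"]))
E
```

```text
top lamp top [ 0.468  -0.275   0.1585] [0.1537 0.165 ] base 315 [ 0.4642 -0.2695  0.0251]
scene lamp top [ 0.4692 -0.2769  0.1567] [0.1537 0.1602] base 489 [ 0.4712 -0.2756  0.0243]
9.05 [ 0.46939079 -0.27547428  0.28958466] [ 0.99229255 -0.1238252   0.00460823  0.00126015] [-0.23  0.22 -0.13  0.   -1.21  1.55]
[-0.03845064 -0.51083261  0.03852822]
```

View pics/s3.png

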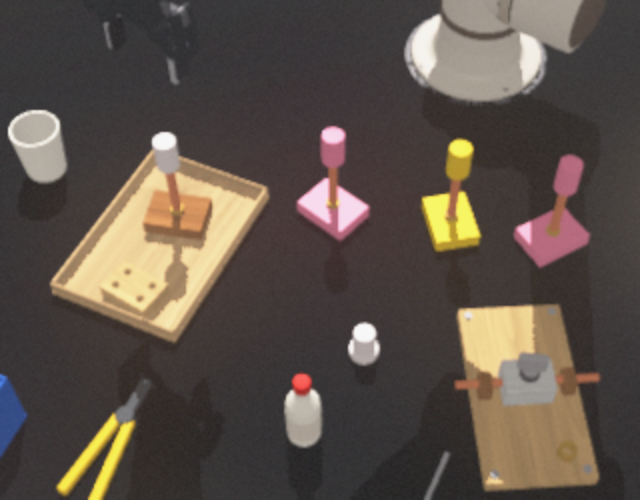

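The picture shows the lamp standing upright in the tray at (175,215), clear of the blank at (135,285). The other things stand where they were, and the jig with its thumbscrew is free at (530,370).

Request:
{"name": "drive_tool", "arguments": {"targets": [[[-0.3, -4, 0], 0, 8.5], [[-0.6, -9.5, 0], 0, 8.5], [[-1.1, -15, 0], 0, 8.5], [[-1.5, -20.5, 0], 0, 8.5], [[-1.9, -26, 0], 0, 8.5]]}}

```text
clock: 9.68
tcp_pos: [0.5131, -0.0163, 0.2846]
eef_rot: [0.992, -0.124, 0.0, -0.0]
contact_force: [1.6, 0.6, 0.3]
finger_gap: 0.0848
grasp_force: 0.0
```

Request:
{"name": "drive_tool", "arguments": {"targets": [[[-0.4, -5, 0], 0.18, 8.5], [[-0.8, -10, 0], 0.36, 8.5], [[-1.2, -15, 0], 0.54, 8.5], [[-1.6, -20, 0], 0.72, 8.5], [[-1.9, -25, 0], 0.9, 8.5]]}}

```text
clock: 10.3
tcp_pos: [0.5563, 0.2305, 0.2844]
eef_rot: [0.838, -0.546, -0.0, 0.0]
contact_force: [1.2, -0.4, 0.7]
finger_gap: 0.0847
grasp_force: 0.0
```

Request:
{"name": "drive_tool", "arguments": {"targets": [[[0, 0, 0], 0.18, 8.5], [[0, 0, 3], 0.18, 8.5], [[0, 0, 6], 0.18, 8.5], [[0, 0, 8], 0.18, 8.5], [[0, 0, 8], 0.18, 8.5]]}}

```text
clock: 10.92
tcp_pos: [0.5555, 0.2283, 0.2026]
eef_rot: [0.787, -0.617, -0.001, 0.002]
contact_force: [-0.4, -0.3, 0.7]
finger_gap: 0.0854
grasp_force: 0.0
```

```bash
cat > w.py <<'E'
from h import *
from scipy.spatial.transform import Rotation as Ro
s=arm.state();w=arm.get_image("wrist");x=np.array(s["tcp_pos"])
R=Ro.from_quat(s["eef_rot"]).as_matrix();M=np.array(w["mount"]);hsv=cv2.cvtColor(w["image"],cv2.COLOR_BGR2HSV)
v,u=np.mgrid[0:480,0:640];dx=u-w["cx"];dy=v-w["cy"];r=np.hypot(dx,dy)+1e-9;t=np.tan(np.minimum(r/w["fx"],1.5))
d=w["depth"];P=(np.stack([dx/r*t*d,dy/r*t*d,d],-1)@M[:3,:3].T+M[:3,3])@R.T+x;z=P[...,2]
print(s["clock"],x,s["qpos"].round(2),"tool x deg",np.degrees(np.arctan2(R[1,0],R[0,0])))
k=(d>0)&(np.hypot(P[...,0]-.558,P[...,1]-.229)<.028)&(z>.088)&(z<.1)
rc=cv2.minAreaRect((P[k][:,:2]*1000).astype(np.float32));print("wing",k.sum(),rc,np.median(z[k]))
print("shift",R.T@np.append(np.array(rc[0])/1000-x[:2],0.0))
k=(d>0)&(abs(z-.052)<.004)&(np.hypot(P[...,0]-.558,P[...,1]-.229)<.05)&(hsv[...,1]<80);print("block",k.sum(),cv2.minAreaRect((P[k][:,:2]*1000).astype(np.float32)))
cv2.imwrite("pics/w2.png",w["image"])
E
python3 w.py
```

```text
10.925 [0.55545198 0.22834893 0.20258753] [ 0.66  0.38 -0.12 -0.   -1.07 -0.42] tool x deg -76.14489939866931
wing 719 ((558.1578369140625, 229.5448760986328), (9.478189468383789, 33.35009765625), 13.89978313446045) 0.09138840801691038
shift [-5.13181532e-04 -2.91348592e-03 -1.36010328e-05]
block 3210 ((557.8578491210938, 229.8785400390625), (44.50327682495117, 60.18217849731445), 24.772130966186523)
```

View pics/w2.png

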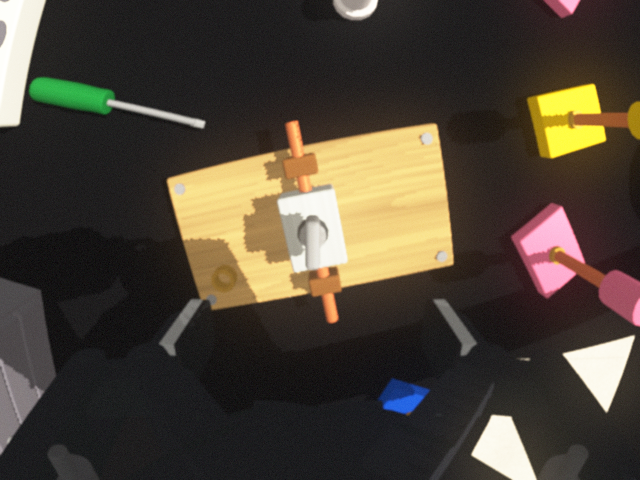

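The wrist picture shows the wing at (313,240) on the guide block, lined up with the tool's x and between the fingers at (185,325) and (455,325).

Request:
{"name": "drive_tool", "arguments": {"targets": [[[0, -0.2, 3], 0, 8.5], [[0, -0.2, 6], 0, 8.5], [[0, -0.2, 9], 0, 8.5], [[0, -0.2, 11], 0, 8.5], [[0, -0.2, 12], 0, 8.5]]}}

```text
clock: 11.6
tcp_pos: [0.5589, 0.2297, 0.0846]
eef_rot: [0.787, -0.617, 0.0, -0.0]
contact_force: [-0.1, -0.9, 0.8]
finger_gap: 0.0853
grasp_force: 0.0
```

Request:
{"name": "drive_tool", "arguments": {"targets": [[[0, 0, 0], 0, 4], [[0, 0, 0], 0, 2], [[0, 0, 0], 0, 0.4], [[0, 0, 0], 0, 0.4], [[0, 0, 0], 0, 0.4]]}}

```text
clock: 12.22
tcp_pos: [0.5585, 0.2296, 0.0853]
eef_rot: [0.787, -0.617, 0.0, -0.0]
contact_force: [-1.1, -0.1, 3.5]
finger_gap: 0.0091
grasp_force: 59.9
```

Request:
{"name": "drive_tool", "arguments": {"targets": [[[0, 0, 0], 0.1, 0.4], [[0, 0, 0], 0.25, 0.4], [[0, 0, 0], 0.4, 0.4], [[0, 0, 0], 0.55, 0.4], [[0, 0, 0], 0.7, 0.4]]}}

```text
clock: 12.85
tcp_pos: [0.5586, 0.2295, 0.0852]
eef_rot: [-0.526, 0.85, -0.0, 0.0]
contact_force: [-1.5, -0.8, 3.3]
finger_gap: 0.0091
grasp_force: 60.0
```

Request:
{"name": "drive_tool", "arguments": {"targets": [[[0, 0, 0], 0.15, 0.4], [[0, 0, 0], 0.3, 0.4], [[0, 0, 0], 0.45, 0.4], [[0, 0, 0], 0.57, 0.4], [[0, 0, 0], 0.6, 0.4]]}}

```text
clock: 13.48
tcp_pos: [0.5586, 0.2296, 0.0853]
eef_rot: [-0.254, 0.967, -0.0, 0.0]
contact_force: [-1.3, 0.2, 5.1]
finger_gap: 0.0086
grasp_force: 60.1
```

```bash
cat > t.py <<'E'
from h import *
from scipy.spatial.transform import Rotation as Ro
s=arm.state();R=Ro.from_quat(s["eef_rot"]).as_matrix();y=np.degrees(np.arctan2(R[1,0],R[0,0]))
print(s["clock"],s["tcp_pos"],"yaw",y,"q by tool",np.radians((y+180-24.8)),s["contact_force"],s["wrist_torque"],s["grasp_force"],s["qpos"].round(2))
E
python3 t.py
```

```text
13.475 [0.55856686 0.22957918 0.08526943] yaw -150.60344522635282 q by tool 0.080225015048406 [-1.26220547  0.24916747  5.14240608] [-0.06935042  0.6112987   0.02954426] 60.13392891269177 [ 0.66  0.51 -0.25  0.   -0.81 -1.72]
```

Request:
{"name": "drive_tool", "arguments": {"targets": [[[0, 0, 0], 0.03, 0.4], [[0, 0, 0], 0.06, 0.4], [[0, 0, 0], 0.08, 0.4], [[0, 0, 0], 0.1, 0.4], [[0, 0, 0], 0.1, 0.4]]}}

```text
clock: 14.1
tcp_pos: [0.5585, 0.2296, 0.0853]
eef_rot: [-0.207, 0.978, -0.0, 0.0]
contact_force: [-1.9, -0.2, 5.8]
finger_gap: 0.0089
grasp_force: 60.5
```

```bash
python3 t.py
```

```text
14.1 [0.55853928 0.22958692 0.08526273] yaw -156.12817134822842 q by tool -0.016199646049260785 [-1.91269449 -0.18352645  5.81634482] [-0.10133904  0.67780533  0.52410889] 60.45709369936958 [ 0.66  0.51 -0.25  0.   -0.81 -1.81]
```

Request:
{"name": "drive_tool", "arguments": {"targets": [[[0, 0, 0], 0.03, 0.4], [[0, 0, 0], 0.05, 0.4], [[0, 0, 0], 0.05, 0.4], [[0, 0, 0], 0.05, 0.4], [[0, 0, 0], 0.05, 0.4]]}}

```text
clock: 14.72
tcp_pos: [0.5586, 0.2296, 0.0853]
eef_rot: [-0.184, 0.983, -0.001, 0.0]
contact_force: [-2.4, 0.4, 5.5]
finger_gap: 0.0084
grasp_force: 70.1
```

```bash
python3 t.py
```

```text
14.725 [0.5585767  0.22958581 0.08531163] yaw -158.7790060497414 q by tool -0.06246543951678359 [-2.42594775  0.41347698  5.5161474 ] [-0.13302532  0.6786184   1.3353634 ] 70.11027346481569 [ 0.66  0.51 -0.25  0.   -0.81 -1.86]
```

Request:
{"name": "drive_tool", "arguments": {"targets": [[[0, 0, 0], -0.12, 0.4], [[0, 0, 0], -0.3, 0.4], [[0, 0, 0], -0.48, 0.4], [[0, 0, 0], -0.66, 0.4], [[0, 0, 0], -0.82, 0.4]]}}

```text
clock: 15.35
tcp_pos: [0.5586, 0.2296, 0.0853]
eef_rot: [-0.56, 0.828, -0.0, 0.0]
contact_force: [-1.5, -0.7, 5.6]
finger_gap: 0.0091
grasp_force: 60.3
```

Request:
{"name": "drive_tool", "arguments": {"targets": [[[0, 0, 0], -0.18, 0.4], [[0, 0, 0], -0.36, 0.4], [[0, 0, 0], -0.54, 0.4], [[0, 0, 0], -0.7, 0.4], [[0, 0, 0], -0.82, 0.4]]}}

```text
clock: 15.98
tcp_pos: [0.5586, 0.2296, 0.0852]
eef_rot: [0.844, -0.537, 0.0, -0.0]
contact_force: [-2.4, 0.3, 5.4]
finger_gap: 0.0084
grasp_force: 60.3
```

Request:
{"name": "drive_tool", "arguments": {"targets": [[[0, 0, 0], 0, 0.4], [[0, 0, 0], 0, 0.4], [[0, 0, 0], 0, 0.4], [[0, 0, 0], 0, 0.4], [[0, 0, 0], 0, 0.4]]}}

```text
clock: 16.6
tcp_pos: [0.5586, 0.2296, 0.0853]
eef_rot: [0.843, -0.538, 0.0, -0.0]
contact_force: [-1.9, -0.2, 5.6]
finger_gap: 0.0092
grasp_force: 60.2
```

```bash
python3 t.py; python3 - <<'E'
from chk import *
lamp();w=arm.get_image("wrist");cv2.imwrite("pics/w3.png",w["image"])
E
```

```text
16.6 [0.55857424 0.22960744 0.08526758] yaw -65.15033202660415 q by tool 1.5716631964634473 [-1.93978692 -0.17422848  5.55712923] [-0.05876648  0.62947152  0.07223173] 60.22907302016392 [ 0.66  0.51 -0.25  0.   -0.81 -0.22]
top lamp top [ 0.4679 -0.2752  0.1585] [0.1546 0.1632] base 300 [ 0.4645 -0.269   0.0255]
scene lamp top [ 0.4687 -0.2773  0.1566] [0.1536 0.1598] base 480 [ 0.4706 -0.2755  0.0243]
```

View pics/w3.png

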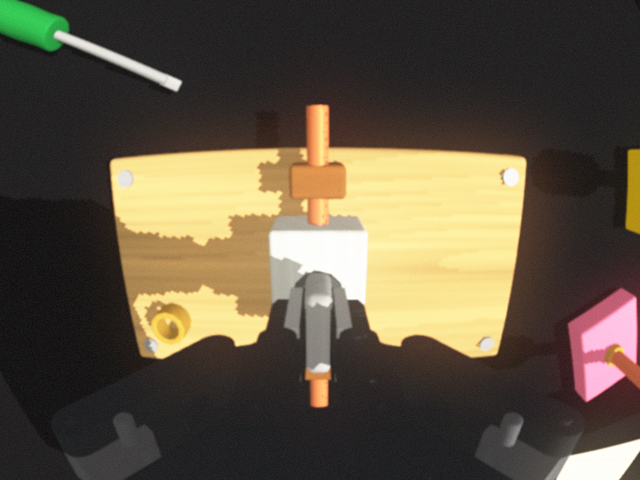

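The picture shows the wing gripped at (318,320), parallel to the copper tube, which is a quarter turn from the seat. The ferrule is undisturbed at (170,325).

```bash
python3 -c "
from workcell import arm
print(arm.finish_job())"
```

```text
the job is handed in; nothing more can be done
None
```

The job is handed in, though the hand-in returned no verdict: the lamp stands upright and released on the tray floor, and the thumbscrew was turned to its stop, backed off about 1.57 rad by the tool angle and is still gripped.

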